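# One lump of sugar

### The job

Serve one sugar lump to the white cup with the blue rim: press the dispenser's brown wooden plunger knob all the way down once and let it spring back up, so that a single lump comes out onto the steel lip, then push that lump sideways with the fingertips off the open side of the lip so that it drops into the blue-rimmed cup. Do not pick anything up; both cups stay standing where they are, the small flowered cup gets no sugar and the other lumps stay in the dispenser.

Things in the scene. Friction and masses are not known exactly. Their poses are not given: they have to be found in the camera images.
- dispenser: Cream and steel sugar-lump dispenser, fixed, 185 mm long (x), 74 mm wide, 169 mm high. Origin on the worktop under the lump magazine; z up; the outlet lip points along -x, towards the robot; y is the lip's width. Pressing the knob turns a rack and pinion whose pusher slides the lowest lump out 46 mm along -x; springs bring both back and the next lump drops down.
- plunger_rod (a joint): Travel of the plunger in m: 0 = up (rest), 0.024 = fully down; a spring pushes it up with about 2 N at the top and 7 N at the bottom.
- knob_top (a point): Centre of the flat top (24 mm across) of the round brown wooden plunger knob, 34 mm wide; it moves with the plunger. At rest it is at (61, 0, 169) mm in the dispenser's frame; press it straight down.
- lip_centre (a point): On top of the level steel lip, 5 mm thick, at (-44, 0, 70) mm in the dispenser's frame, same axes. In that frame the lip spans y = -28 to +28 mm, both open edges, and x = -17 mm (magazine front) to -63 mm (front stop, 6 mm high). An ejected lump ends about here, its middle at x = -43 to -52 mm.
- magazine_cap (a point): Top of the fixed cap over the clear magazine, at (0, 0, 132) mm in the dispenser's frame. Magazine: x -20 to +20, y -23 to +23 mm; the housing behind it (x to +112 mm) is 127 mm high and carries the plunger.
- lump_low_centre (a point): Middle of the lowest brown sugar lump, 22 x 30 x 16 mm (its x, y, z), about 12 g, the one that comes out. Starts on the magazine floor at (0, 0, 78) mm in the dispenser's frame.
- lump_mid_centre (a point): Middle of the second lump, the same size; starts at 94 mm height in the magazine and drops to 78 mm after the press.
- lump_top_centre (a point): Middle of the third lump, the same size; starts at 110 mm height in the magazine and drops to 94 mm after the press.
- sugar_cup_mouth (a point): Centre of the rim of the white cup with a blue rim line, 80 mm wide and 58 mm high, handle towards the robot, empty and loose. It stands beside the lip on its left or right, with its rim reaching under the lip's open edge. Its z axis is the cup's axis.
- plain_cup_mouth (a point): Centre of the rim of the smaller white cup with green flowers, 62 mm wide and 52 mm high, empty and loose, on the other side of the lip. Its z axis is the cup's axis.
- spoon_mid (a point): Middle of a steel table spoon, 199 mm long, lying on the worktop; a bystander.
- carafe_mid (a point): Middle (75 mm up) of a white coffee carafe with a black lid and handle, 149 mm high; a bystander.

How it is judged:
On the way, in this order (a step that is already met when the one before it is completed fails the run):
1. the plunger is pressed all the way down (value of joint plunger_rod above 0.021 m), for 0.05 s.
2. the plunger is back up and one lump stands on the lip (value of joint plunger_rod below 0.003 m and x of lump_low_centre in the frame of dispenser below -0.028 m and height (world z) of lump_low_centre above 0.074 m and x of lump_mid_centre in the frame of dispenser above -0.008 m), for 0.2 s.
At the end, for the whole second after the job is handed in: The ejected lump lies inside the blue-rimmed cup (its middle within 32 mm of the cup's axis and less than 45 mm above the worktop), the other two lumps are still in the magazine, the plunger is up (within 3 mm) and both cups stand upright (within 0.1 rad) (horizontal distance between lump_low_centre and sugar_cup_mouth below 0.032 m and height (world z) of lump_low_centre between 0.008 and 0.045 m and x of each of lump_mid_centre, lump_top_centre in the frame of dispenser above -0.008 m and height (world z) of each of lump_mid_centre, lump_top_centre above 0.07 m and value of joint plunger_rod below 0.003 m and angle between each of sugar_cup_mouth, plain_cup_mouth's own z axis and vertical below 0.1 rad); the robot touches nothing.
It fails at once if a second lump is pushed out of the dispenser (x of any of lump_mid_centre, lump_top_centre in the frame of dispenser below -0.022 m).
It fails at once if a lump is lifted (height (world z) of lump_low_centre above 0.094 m or height (world z) of lump_mid_centre above 0.106 m or height (world z) of lump_top_centre above 0.122 m).
It fails at once if a cup is lifted, tipped or shifted by more than 20 mm (distance of any of sugar_cup_mouth, plain_cup_mouth from where it was at the start of the episode above 0.02 m or angle between any of sugar_cup_mouth, plain_cup_mouth's own z axis and vertical above 0.3 rad).
It fails at once if the spoon or the carafe is disturbed (distance of any of spoon_mid, carafe_mid from where it was at the start of the episode above 0.03 m).
It also fails if it takes over 40 s, if anything falls off the work surface, if the arm or the gripper's body presses on something with over 40 N, if the wrist force passes 120 N, or if a joint passes its speed limit or range.

### The arm

A 6-joint arm with a two-finger parallel gripper is mounted at the origin on a cart in front of the work surface, level with it; the furniture and walls round the work are solid. World frame = base frame: x ahead of the robot, y to its left, z up, the work surface at z = 0. Lengths are in m, angles in rad, forces in N, time in s.
With the tool pointing down it reaches from about 0.3 to 1 m from the base axis. Payload 5.1 kg.
Tool frame: the origin (TCP) lies at the very end of the fingers, on their centre line; the grasp point (between the pads) lies 19 mm behind it; y points along the fingers, z is the direction in which the jaws open and shut, and the axes are right-handed (so a half turn about y gives the same grasp; the last joint's range is limited). The gripper opens to 95 mm and grips with 3 to 60 N. Pads are 20 mm wide; open, the fingers measure 119 mm over their backs; the gripper's body (75 mm by 180 mm) begins 59 mm behind the grasp point.
Start: joints at [-1.252, 0.124, 1.65, -0, 1.367, -0.083], TCP at [0.254, -0.598, 0.189] pointing down, gripper open.
Joint ranges: [-2.61, 2.61], [-1.02, 2.33], [0.03, 2.71], [-1.35, 4.49], [0.32, 2.68], [-2.91, 2.91]. Speed limits (rad/s): [2.57, 2.57, 3.14, 3.14, 3.14, 3.14].

### API

Orientations are given as a unit quaternion [w, x, y, z].
In Python, from rig import bot gives the robot as it stands.
- The arm moves only by the tool servo_tool, never from a script. Its argument "targets" is a list of rows, each an object with "fingers": the finger opening in cm, from 0 to 9.51; "travel": the shift along the tool's x, y, z in cm, a list of three; "twist": the turn, a rotation vector about the tool's x, y, z in rad, a list of three. In form: [{"fingers": fingers, "travel": [dx, dy, dz], "twist": [ax, ay, az]}, ...]. A call has 1 to 5 rows; each row shifts and turns the commanded pose from where the row before left it, along the tool's axes as they then stand; what a row does not reach is not made up. A row lasts 1/12 s, in which the tool goes at most 41.7 mm and 7.16 degrees, less where a joint would pass 70% of its speed; a pose out of reach is approached as far as the arm can. A call is refused whole if a number of a shift passes 4.17 or a number of a turn 0.125, either way. A call with a gripper value outside its range is refused whole. The fingers move at their own pace and stop on an object; "squeeze" is the grip in N (left out, the last holds). Time passes only in rows, so rows that do not move let the fingers close. It gives the time, the measured TCP pose, the force and the opening at its end, in the units of the state.
- bot.get_obs(): the state, without advancing time (a new reading comes with each control period).
- bot.snapshot(name): name is "scene" or "top" or "wrist"; returns (picture, depth): 480x640x3 uint8, red, green, blue; 480x640 float32, m along the optical axis (not along the pixel's ray), 0 where there is no reading.
- bot.camera_info(name): a dict with "mtx" (3x3 intrinsics, pixels), "dist" ([k1, k2, p1, p2, k3] as OpenCV has them; the pictures are not rectified), "R" (3x3) and "t" (3): a world point X has camera coordinates R X + t. Camera axes: x right, y down, z forward; pixel columns grow to the right and rows downward; lengths in m; the calibration is good to about 2 mm. A picture is of the moment at which its call begins: read the wrist's pose just before it. camera_info takes no time and is no camera call; for the wrist camera it gives the pose at the moment of the call.
- bot.finish_job(): hands the job in, once; it reports no verdict.
The state is a dict: "time_s": time; "q": joint angles; "qvel": joint speeds; "effort": joint torques, N m; "position": TCP position; "eef_rot": TCP orientation; "ft_force": force on the tool from outside, world axes, zero at the start; "wrist_torque": the same for the moment, N m; "width": finger opening in m.
Only numpy, scipy, OpenCV 4.12 (cv2) and the standard library are available. Lean on these libraries where they do the work, as an engineer would, in place of code of your own. Each camera call takes 0.05 s, during which the arm holds its last target.

## Working session

There is one attempt and no reset: what is moved stays moved. The work goes in short steps, Python scripts to look and compute and a tool call to move; the robot and the scene stay as the last step left them, time stands still between calls to the robot, and variables do not carry over. Pictures are saved under pics/ and viewed, and the job is handed in when it is done.

Besides the shell and the picture viewer there is one more tool, called after "Call:" as name(argument=value, ...) on one line, values as JSON. servo_tool: Moves the arm, as the interface text tells. Its arguments: {"type":"object","properties":{"targets":{"type":"array"},"squeeze":{"type":"number"}},"required":["targets"]}

```bash
mkdir -p pics
cat > h.py <<'E'
import numpy as np, cv2
from rig import bot
def snap(n,f):
    im,d=bot.snapshot(n); cv2.imwrite('pics/'+f+'.png',im[:,:,::-1]); np.save('pics/'+f+'.npy',d); np.save('pics/'+f+'_rgb.npy',im); return im,d
def ray(ci,px):
    u=cv2.undistortPoints(np.array([[px]],float),np.array(ci['mtx'],float),np.array(ci['dist'],float))[0,0]
    R=np.array(ci['R']);t=np.array(ci['t'])
    return -R.T@t, R.T@np.array([u[0],u[1],1.])
def onplane(ci,px,z):
    o,d=ray(ci,px); return o+d*(z-o[2])/d[2]
def pt(ci,px,dep):
    o,d=ray(ci,px); return o+d*dep
def proj(ci,X):
    R=np.array(ci['R'],float);t=np.array(ci['t'],float)
    return cv2.projectPoints(np.array(X,float).reshape(-1,1,3),cv2.Rodrigues(R)[0],t,np.array(ci['mtx'],float),np.array(ci['dist'],float))[0][:,0]
def state():
    o=bot.get_obs(); print({k:np.round(o[k],4).tolist() for k in ('time_s','q','position','eef_rot','ft_force','width')}); return o
E
python3 - <<'E'
from h import *
state()
snap('scene','s0');snap('top','t0')
for n in('scene','top'):
    c=bot.camera_info(n);print(n,-np.array(c['R']).T@c['t'])
E
```

```text
{'time_s': 0.0, 'q': [-1.2516, 0.1245, 1.6517, 0.0, 1.3675, -0.0826], 'position': [0.254, -0.5976, 0.1873], 'eef_rot': [0.141, -0.1412, 0.6936, -0.6922], 'ft_force': [-0.8611, -0.8928, 0.2599], 'width': 0.095}
scene [-0.37628062  0.45266546  0.59274849]
top [ 0.50255888 -0.11192007  1.06405262]
```

View pics/s0.png

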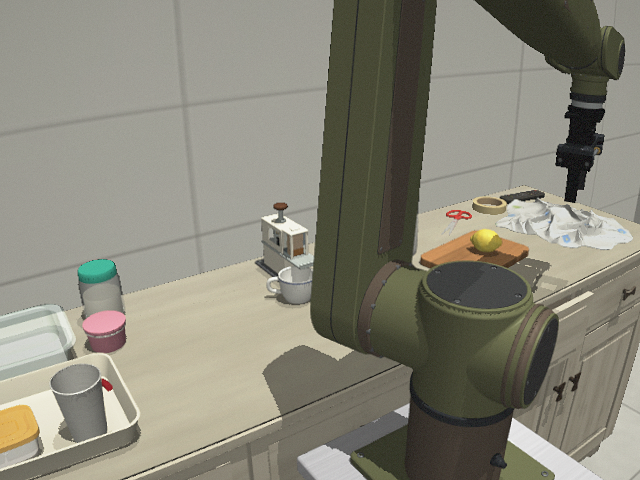

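View pics/t0.png

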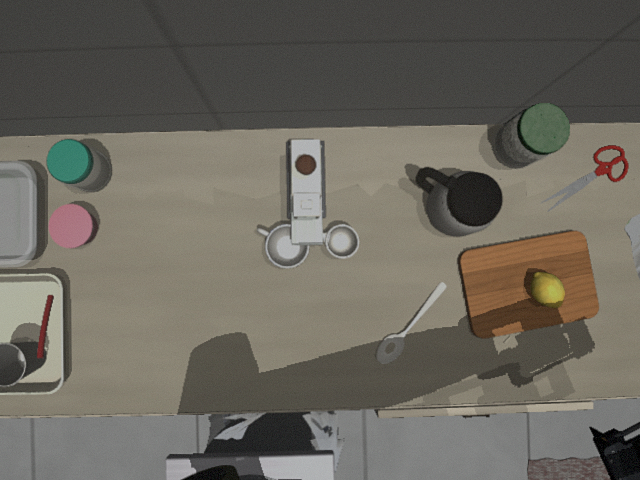

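The top view shows the dispenser at about (306,190), the knob at (305,164), a larger cup at (287,243) and a smaller one at (341,240). I'll zoom in to tell the cups apart and measure.

Run:
```python
from h import *
im=cv2.imread('pics/t0.png'); cv2.imwrite('pics/t0z.png',cv2.resize(im[125:285,235:385],None,fx=3.75,fy=3.75,interpolation=cv2.INTER_CUBIC))
im=cv2.imread('pics/s0.png'); cv2.imwrite('pics/s0z.png',cv2.resize(im[190:320,230:350],None,fx=4.5,fy=4.5,interpolation=cv2.INTER_CUBIC))
rgb=np.load('pics/t0_rgb.npy'); d=np.load('pics/t0.npy'); c=bot.camera_info('top')
hsv=cv2.cvtColor(rgb,cv2.COLOR_RGB2HSV)
m=((hsv[...,0]<15)&(hsv[...,1]>90)&(hsv[...,2]<150)).astype(np.uint8); m[:,:280]=0;m[:,330:]=0;m[200:]=0
n,l,s,ce=cv2.connectedComponentsWithStats(m); i=1+np.argmax(s[1:,4]);print(s[i],ce[i], np.median(d[l==i]))
print('knob',onplane(c,ce[i],.169), pt(c,ce[i],float(np.median(d[l==i]))))
# blue/green pixels
for nm,lo,hi in(('blue',95,130),('green',40,85)):
    mm=(hsv[...,0]>lo)&(hsv[...,0]<hi)&(hsv[...,1]>50); ys,xs=np.nonzero(mm[210:275,250:365]); print(nm,len(xs),xs.mean()+250 if len(xs) else 0,ys.mean()+210 if len(xs) else 0)
# points by depth
vv,uu=np.mgrid[125:285,235:385]
P=np.array([pt(c,(u,v),float(d[v,u])) for u,v in zip(uu.ravel(),vv.ravel())])
np.save('pics/P.npy',P)
for z0,z1 in((.12,.14),(.06,.075),(.045,.06)):
    q=P[(P[:,2]>z0)&(P[:,2]<z1)];print(z0,len(q),q[:,:2].min(0),q[:,:2].max(0), np.median(q[:,2]))
z=P[:,2].reshape(160,150); cv2.imwrite('pics/z.png',cv2.resize(np.clip(z*1500,0,255).astype(np.uint8),None,fx=3.75,fy=3.75,interpolation=0))
```

```text
[297 155  18  19 225] [305.36444444 164.02666667] 0.9025491
knob [ 0.66994951 -0.1183831   0.169     ] [ 0.66997641 -0.11838414  0.16885615]
blue 0 0 0
green 0 0 0
0.12 1865 [ 0.59012753 -0.14475094] [ 0.72040293 -0.09448879] 0.12776489819584147
0.06 1023 [ 0.50660146 -0.14771303] [ 0.72028817 -0.04471683] 0.06995489649703834
0.045 594 [ 0.50433352 -0.2134477 ] [ 0.58251992 -0.02768758] 0.05183585982519301
```

View pics/t0z.png

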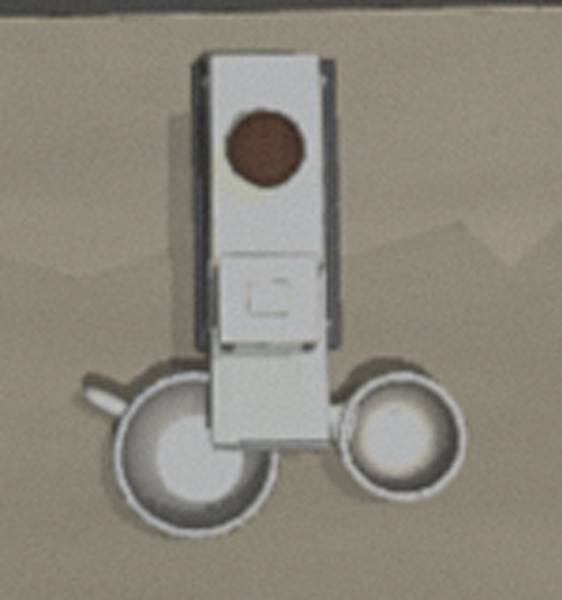

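View pics/s0z.png

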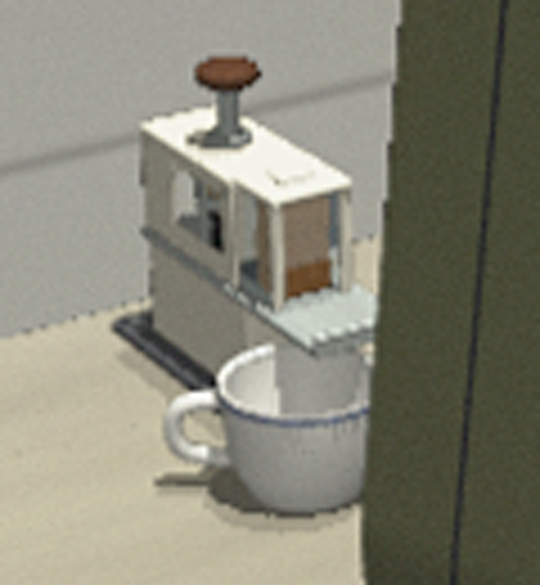

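View pics/z.png

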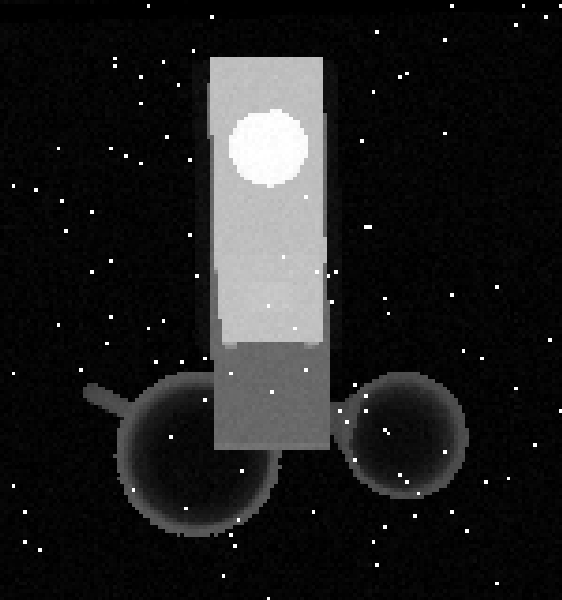

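The blue rim is visible in the scene view on the left (+y) cup. The right cup is the flowered one. Next I'll fit the dispenser axes and the cup centres.

Run:
```python
from h import *
P=np.load('pics/P.npy'); uv=np.mgrid[125:285,235:385]; c=bot.camera_info('top')
lab=P[:,2].reshape(160,150)
knob=np.array([.66996,-.11838])
# lip region: z .065-.075 & y range
lip=((lab>.063)&(lab<.078)).astype(np.uint8); lip=cv2.morphologyEx(lip,cv2.MORPH_OPEN,np.ones((5,5)))
n,l,s,ce=cv2.connectedComponentsWithStats(lip);i=1+np.argmax(s[1:,4]);print(s[i],ce[i])
L=P[(l==i).ravel()]; r=cv2.minAreaRect((L[:,:2]*1000).astype(np.float32));print('lip rect mm',r,L[:,2].mean())
print('lip xy range',L.min(0),L.max(0))
ho=((lab>.118)&(lab<.14)).astype(np.uint8);ho=cv2.morphologyEx(ho,cv2.MORPH_OPEN,np.ones((5,5)))
H=P[(ho>0).ravel()];r=cv2.minAreaRect((H[:,:2]*1000).astype(np.float32));print('housing',r,H.min(0),H.max(0))
for nm,(cu,cv),hz in(('big',(287.8,246),.058),('small',(342,241.5),.052)):
    X=onplane(c,(cu,cv),hz); Q=P[(abs(P[:,2]-hz)<.006)]; 
    rr=np.hypot(Q[:,0]-X[0],Q[:,1]-X[1]); R=.04 if nm=='big' else .031
    Q=Q[(rr>R-.008)&(rr<R+.006)]
    from scipy.optimize import least_squares
    f=least_squares(lambda p:np.hypot(Q[:,0]-p[0],Q[:,1]-p[1])-p[2],[*X[:2],R],loss='soft_l1',f_scale=.002)
    print(nm,X,len(Q),f.x)
```

```text
[ 57  91  31  29 832] [ 72.03365385 104.91105769]
lip rect mm ((569.5494995117188, -118.95127868652344), (53.751277923583984, 50.60806655883789), 88.56768798828125) 0.07023606679461557
lip xy range [ 0.54397977 -0.14627145  0.06560826] [ 0.59522626 -0.09158641  0.07724351]
housing ((655.25634765625, -119.24324035644531), (50.000587463378906, 129.92869567871094), 89.5357894897461) [ 0.59012753 -0.14475094  0.12148435] [ 0.72040293 -0.09448879  0.1360004 ]
big [ 0.54235358 -0.08360455  0.058     ] 246 [ 0.54345095 -0.08245015  0.03790306]
small [ 0.54817055 -0.18206384  0.052     ] 249 [ 0.5498097  -0.18235742  0.02914522]
```

```bash
cat >> h.py <<'E'
from scipy.spatial.transform import Rotation as Ro
def rot(o): q=o['eef_rot']; return Ro.from_quat([q[1],q[2],q[3],q[0]])
def goal(target, Rg=None):
    o=bot.get_obs(); R=rot(o); print('t',round(float(o['time_s']),2),'pos',np.round(o['position'],4),'F',np.round(o['ft_force'],2),'w',round(float(o['width']),4))
    print('axes(cols x,y,z)\n',np.round(R.as_matrix(),3))
    print('travel cm',np.round(R.as_matrix().T@(np.array(target)-o['position'])*100,2))
    if Rg is not None: print('twist',np.round((R.inv()*Ro.from_matrix(Rg)).as_rotvec(),3))
# tool y down; jaws (z) along +y  -> x = y cross z
def Rj(s,yaw=0):
    y=np.array([0,0,-1.]);z=np.array([0,s,0.]);M=np.c_[np.cross(y,z),y,z]; return Ro.from_euler('z',yaw).as_matrix()@M
E
python3 - <<'E'
from h import *
for s in(1,-1): goal([.67,-.1185,.26],Rj(s))
E
```

```text
t 0.1 pos [ 0.2539 -0.5977  0.1874] F [ 0.04  0.46 -0.94] w 0.0951
axes(cols x,y,z)
 [[-0.92  -0.001  0.391]
 [-0.391  0.002 -0.92 ]
 [-0.    -1.    -0.002]]
travel cm [-57.03  -7.2  -27.84]
twist [ 0.    -2.74  -0.003]
t 0.1 pos [ 0.2539 -0.5977  0.1874] F [ 0.04  0.46 -0.94] w 0.0951
axes(cols x,y,z)
 [[-0.92  -0.001  0.391]
 [-0.391  0.002 -0.92 ]
 [-0.    -1.    -0.002]]
travel cm [-57.03  -7.2  -27.84]
twist [0.002 0.402 0.   ]
```

Call:
servo_tool(targets=[{"fingers":0,"travel":[0,-2,0],"twist":[0,0.1,0]},{"fingers":0,"travel":[0,-2,0],"twist":[0,0.1,0]},{"fingers":0,"travel":[0,-2,0],"twist":[0,0.1,0]},{"fingers":0,"travel":[0,-1.5,0],"twist":[0,0.1,0]},{"fingers":0,"travel":[0,0,0],"twist":[0,0,0]}], squeeze=10)

```text
time_s: 0.52
position: [0.2547, -0.5998, 0.2677]
eef_rot: [-0.001, -0.001, -0.705, 0.709]
ft_force: [-0.6, 0.6, 1.9]
width: 0.0678
```

Run:
```python
from h import *
goal([.67,-.1185,.26],Rj(-1))
```

```text
t 0.52 pos [ 0.2547 -0.5998  0.2677] F [-0.55  0.56  1.93] w 0.0678
axes(cols x,y,z)
 [[-1.     0.002  0.   ]
 [-0.    -0.006 -1.   ]
 [-0.002 -1.     0.006]]
travel cm [-41.54   0.57 -48.12]
twist [-0.006  0.    -0.002]
```

Call:
servo_tool(targets=[{"fingers":0,"travel":[-2.5,0,-3],"twist":[0,0,0]},{"fingers":0,"travel":[-2.5,0,-3],"twist":[0,0,0]},{"fingers":0,"travel":[-2.5,0,-3],"twist":[0,0,0]},{"fingers":0,"travel":[-2.5,0,-3],"twist":[0,0,0]},{"fingers":0,"travel":[-2.5,0,-3],"twist":[0,0,0]}])

```text
time_s: 0.93
position: [0.3793, -0.446, 0.2616]
eef_rot: [0.001, -0.002, 0.708, -0.706]
ft_force: [0.5, -1.2, -0.7]
width: 0.0335
```

Call:
servo_tool(targets=[{"fingers":0,"travel":[-2.5,0,-3],"twist":[0,0,0]},{"fingers":0,"travel":[-2.5,0,-3],"twist":[0,0,0]},{"fingers":0,"travel":[-2.5,0,-3],"twist":[0,0,0]},{"fingers":0,"travel":[-2.5,0,-3],"twist":[0,0,0]},{"fingers":0,"travel":[-2.5,0,-3],"twist":[0,0,0]}])

```text
time_s: 1.35
position: [0.504, -0.2957, 0.2618]
eef_rot: [0.001, -0.002, 0.708, -0.707]
ft_force: [-0.2, -2.2, -0.8]
width: 0.0021
```

Call:
servo_tool(targets=[{"fingers":0,"travel":[-2.5,0,-3],"twist":[0,0,0]},{"fingers":0,"travel":[-2.5,0,-3],"twist":[0,0,0]},{"fingers":0,"travel":[-2.5,0,-3],"twist":[0,0,0]},{"fingers":0,"travel":[-2.5,0,-2],"twist":[0,0,0]},{"fingers":0,"travel":[0,0,0],"twist":[0,0,0]}])

```text
time_s: 1.77
position: [0.6058, -0.1832, 0.2611]
eef_rot: [0.003, -0.004, 0.708, -0.706]
ft_force: [-1.0, 0.5, -0.2]
width: 0.0005
```

Run:
```python
from h import *
goal([.67,-.1185,.2],Rj(-1))
snap('wrist','w1')
```

```text
t 1.77 pos [ 0.6058 -0.1832  0.2611] F [-1.04  0.52 -0.22] w 0.0005
axes(cols x,y,z)
 [[-1.    -0.001  0.01 ]
 [-0.01   0.003 -1.   ]
 [ 0.001 -1.    -0.003]]
travel cm [-6.49  6.12 -6.39]
twist [0.003 0.01  0.001]
```

Call:
servo_tool(targets=[{"fingers":0,"travel":[-2.2,0,-2.1],"twist":[0,0.01,0]},{"fingers":0,"travel":[-2.2,0,-2.1],"twist":[0,0,0]},{"fingers":0,"travel":[-2.1,1.5,-2.2],"twist":[0,0,0]},{"fingers":0,"travel":[0,2.5,0],"twist":[0,0,0]},{"fingers":0,"travel":[0,0,0],"twist":[0,0,0]}])

```text
time_s: 2.23
position: [0.6658, -0.1231, 0.2163]
eef_rot: [-0.006, -0.002, 0.708, -0.706]
ft_force: [-0.9, 1.7, -1.5]
width: 0.0005
```

Run:
```python
from h import *
goal([.67,-.1185,.145],Rj(-1))
snap('wrist','w2'); snap('top','t2')
im=cv2.imread('pics/t2.png'); cv2.imwrite('pics/t2z.png',cv2.resize(im[125:285,235:385],None,fx=3.75,fy=3.75))
```

```text
t 2.23 pos [ 0.6658 -0.1231  0.2163] F [-0.85  1.72 -1.51] w 0.0005
axes(cols x,y,z)
 [[-1.    -0.011 -0.006]
 [ 0.006  0.002 -1.   ]
 [ 0.011 -1.    -0.002]]
travel cm [-0.49  7.13 -0.45]
twist [ 0.002 -0.006  0.011]
```

View pics/w2.png

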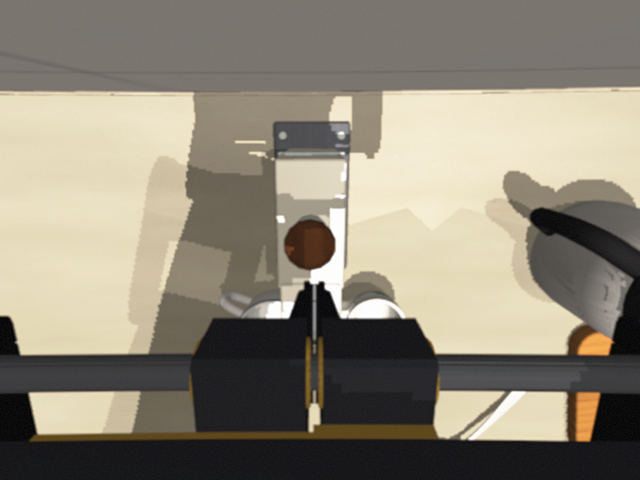

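The wrist view shows the knob at (310,245) and the fingertips just below it at (313,285). I'll check the knob position from this view too.

Run:
```python
from h import *
c=bot.camera_info('wrist'); rgb=np.load('pics/w2_rgb.npy');hsv=cv2.cvtColor(rgb,cv2.COLOR_RGB2HSV)
m=((hsv[...,0]<12)&(hsv[...,1]>120)&(hsv[...,2]>40)).astype(np.uint8);m[:,:270]=0;m[:,350:]=0;m[285:]=0
n,l,s,ce=cv2.connectedComponentsWithStats(m);i=1+np.argmax(s[1:,4]);print(s[i],ce[i],onplane(c,ce[i],.167))
goal([.67,-.1185,.178],Rj(-1))
```

```text
[ 285  221   49   48 1341] [309.75913497 244.5950783 ] [ 0.67180105 -0.12168366  0.167     ]
t 2.33 pos [ 0.667  -0.1246  0.2212] F [-0.46  0.13 -0.16] w 0.0004
axes(cols x,y,z)
 [[-1.    -0.005 -0.008]
 [ 0.008  0.001 -1.   ]
 [ 0.005 -1.    -0.001]]
travel cm [-0.32  4.32 -0.61]
twist [ 0.001 -0.008  0.005]
```

Call:
servo_tool(targets=[{"fingers":0,"travel":[-0.3,1,-0.5],"twist":[0,-0.008,0.004]},{"fingers":0,"travel":[0,1.5,0],"twist":[0,0,0]},{"fingers":0,"travel":[0,1,0],"twist":[0,0,0]},{"fingers":0,"travel":[0,0.5,0],"twist":[0,0,0]},{"fingers":0,"travel":[0,0,0],"twist":[0,0,0]}])

```text
time_s: 2.75
position: [0.6705, -0.119, 0.181]
eef_rot: [-0.0, 0.0, 0.707, -0.707]
ft_force: [-0.5, -0.2, 0.3]
width: 0.0002
```

Run:
```python
from h import *
goal([.67,-.1195,.145],Rj(-1))
```

```text
t 2.75 pos [ 0.6705 -0.119   0.181 ] F [-0.54 -0.2   0.29] w 0.0002
axes(cols x,y,z)
 [[-1.     0.    -0.001]
 [ 0.001  0.001 -1.   ]
 [-0.    -1.    -0.001]]
travel cm [0.05 3.6  0.06]
twist [ 0.001 -0.001 -0.   ]
```

Call:
servo_tool(targets=[{"fingers":0,"travel":[0,0.8,0],"twist":[0,0,0]},{"fingers":0,"travel":[0,0.8,0],"twist":[0,0,0]},{"fingers":0,"travel":[0,0.8,0],"twist":[0,0,0]},{"fingers":0,"travel":[0,0.8,0],"twist":[0,0,0]},{"fingers":0,"travel":[0,0.2,0],"twist":[0,0,0]}])

```text
time_s: 3.17
position: [0.671, -0.1186, 0.1472]
eef_rot: [0.0, 0.0, 0.707, -0.707]
ft_force: [0.6, -0.5, -0.4]
width: 0.0004
```

Call:
servo_tool(targets=[{"fingers":0,"travel":[0,0.1,0],"twist":[0,0,0]},{"fingers":0,"travel":[0,0.1,0],"twist":[0,0,0]},{"fingers":0,"travel":[0,0,0],"twist":[0,0,0]}])

```text
time_s: 3.42
position: [0.6722, -0.119, 0.1478]
eef_rot: [-0.001, -0.002, -0.707, 0.707]
ft_force: [1.6, -0.2, 0.5]
width: 0.001
```

The position has stalled near 0.1475, which suggests contact, but the force reads about 0. I'll take a picture.

Run:
```python
from h import *
state()
im,d=snap('scene','s3');snap('wrist','w3'); snap('top','t3')
cv2.imwrite('pics/s3z.png',cv2.resize(cv2.imread('pics/s3.png')[150:320,220:370],None,fx=3.5,fy=3.5,interpolation=cv2.INTER_CUBIC))
```

```text
{'time_s': 3.4167, 'q': [-0.2543, 0.2177, 1.6137, 0.001, 1.306, 1.3165], 'position': [0.6722, -0.119, 0.1478], 'eef_rot': [-0.0015, -0.0016, -0.7071, 0.7071], 'ft_force': [1.5967, -0.2055, 0.4874], 'width': 0.001}
```

View pics/s3z.png

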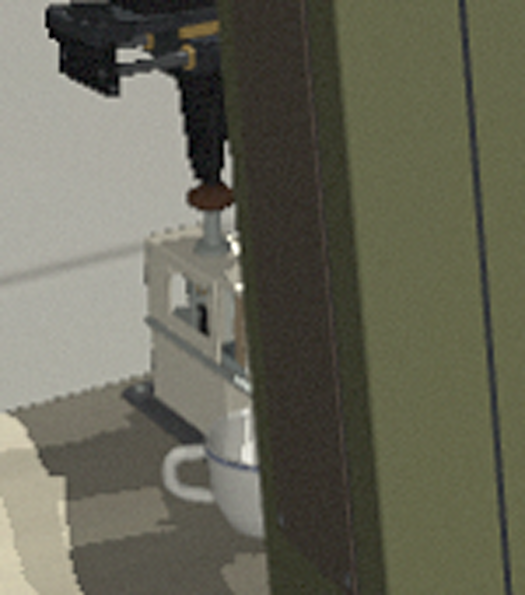

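View pics/w3.png

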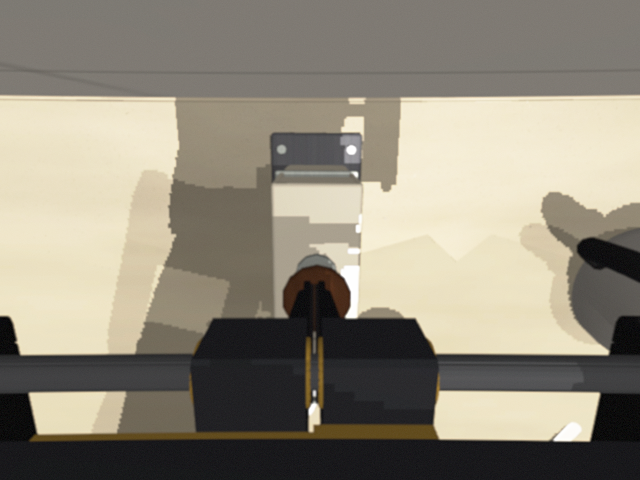

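Run:
```python
from h import *
state(); c=bot.camera_info('scene')
print(proj(c,[[.671,-.119,.169],[.671,-.119,.145],[.61,-.119,.132]]))
d0=np.load('pics/t0.npy');d3=np.load('pics/t3.npy')
for a,nm in (('s0','a'),('s3','b')):
    hsv=cv2.cvtColor(np.load(f'pics/{a}_rgb.npy'),cv2.COLOR_RGB2HSV); m=((hsv[...,0]<15)&(hsv[...,1]>100)&(hsv[...,2]<140)); m[:195]=0;m[220:]=0;m[:,:265]=0;m[:,295:]=0
    ys,xs=np.nonzero(m);print(a,len(xs),xs.mean(),ys.mean(),ys.min(),ys.max())
cw=bot.camera_info('wrist');print(proj(cw,[bot.get_obs()['position']]))
cv2.imwrite('pics/t3z.png',cv2.resize(cv2.imread('pics/t3.png')[125:285,235:385],None,fx=3.75,fy=3.75))
```

```text
{'time_s': 3.5667, 'q': [-0.2542, 0.2173, 1.6134, 0.0011, 1.3061, 1.3165], 'position': [0.6724, -0.119, 0.1482], 'eef_rot': [-0.0017, -0.0018, -0.707, 0.7072], 'ft_force': [-0.2705, 0.2142, 0.252], 'width': 0.0001}
[[279.16729742 203.25047589]
 [279.61225352 213.37245865]
 [293.78358412 227.13811436]]
s0 78 280.21794871794873 205.93589743589743 203 209
s3 61 279.9016393442623 206.18032786885246 202 209
[[314.42719937 283.57571168]]
```

View pics/t3z.png

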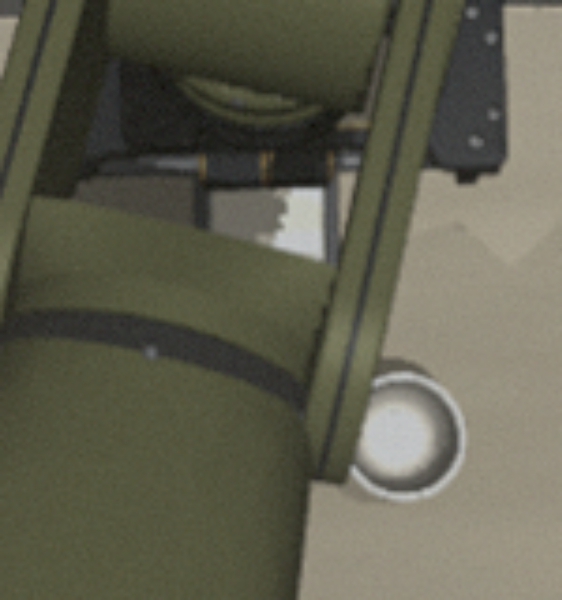

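Run:
```python
from h import *
c=bot.camera_info('wrist'); d=np.load('pics/w3.npy')
for u,v in[(317,268),(317,275),(300,285),(335,285),(340,300),(305,284),(309,290),(313,287),(319,287),(310,300),(322,300),(310,315),(322,315)]:
    print(u,v,round(float(d[v,u]),4), np.round(pt(c,(u,v),float(d[v,u])),4))
print(-np.array(c['R']).T@c['t'], state()['position'])
cv2.imwrite('pics/w3z.png',cv2.resize(cv2.imread('pics/w3.png')[240:340,260:370],None,fx=6,fy=6))
cv2.imwrite('pics/s3zz.png',cv2.resize(cv2.imread('pics/s3.png')[160:230,250:310],None,fx=8,fy=8,interpolation=cv2.INTER_CUBIC))
```

```text
317 268 0.1901 [ 0.6864 -0.1202  0.1637]
317 275 0.1877 [ 0.6841 -0.1202  0.167 ]
300 285 0.1884 [ 0.6793 -0.1122  0.1675]
335 285 0.1883 [ 0.6794 -0.1285  0.1676]
340 300 0.19 [ 0.672 -0.131  0.168]
305 284 0.178 [ 0.6837 -0.1148  0.1771]
309 290 0.1707 [ 0.6839 -0.1166  0.1846]
313 287 0.189 [ 0.6782 -0.1183  0.1672]
319 287 0.1753 [ 0.6834 -0.1209  0.18  ]
310 300 0.1662 [ 0.6817 -0.1171  0.19  ]
322 300 0.1613 [ 0.6837 -0.1219  0.1944]
310 315 0.1516 [ 0.6823 -0.1172  0.2049]
322 315 0.1468 [ 0.6844 -0.1216  0.2094]
{'time_s': 3.5667, 'q': [-0.2542, 0.2173, 1.6134, 0.0011, 1.3061, 1.3165], 'position': [0.6724, -0.119, 0.1482], 'eef_rot': [-0.0017, -0.0018, -0.707, 0.7072], 'ft_force': [-0.2705, 0.2142, 0.252], 'width': 0.0001}
[ 0.74972692 -0.11863914  0.34339665] [ 0.67238877 -0.11899682  0.14818223]
```

View pics/w3z.png

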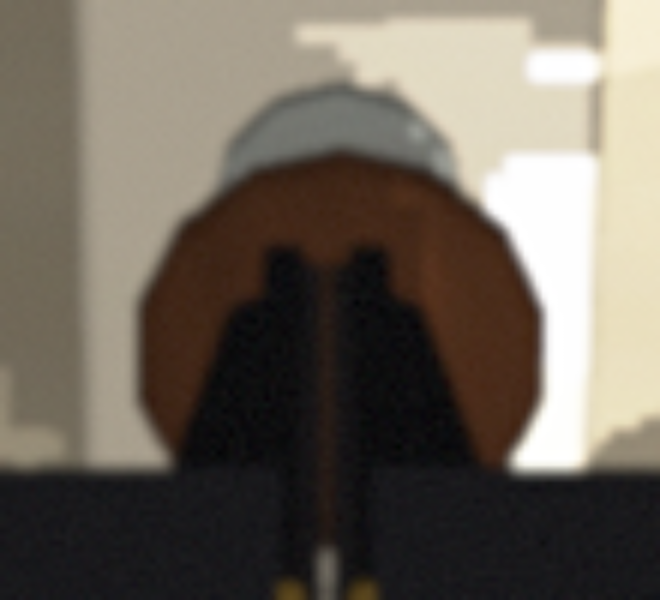

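View pics/s3zz.png

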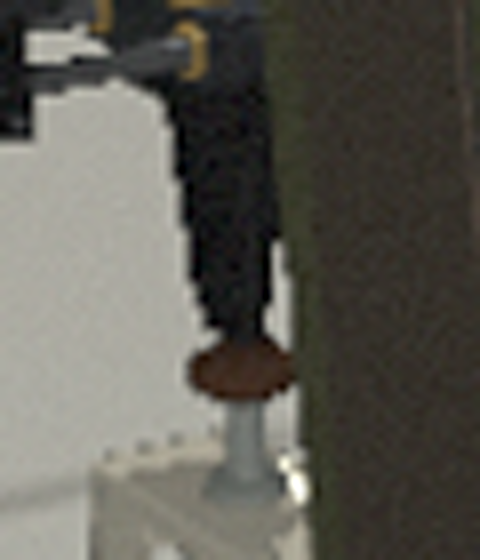

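Wrist depth puts the knob top at 0.1675, so it is still up. The real fingertips are just above it, about 20 mm higher than the reported TCP. I'll go on down in small steps and watch the force.

Call:
servo_tool(targets=[{"fingers":0,"travel":[-0.1,0.3,0],"twist":[0,0,0]},{"fingers":0,"travel":[0,0.3,0],"twist":[0,0,0]},{"fingers":0,"travel":[0,0.3,0],"twist":[0,0,0]},{"fingers":0,"travel":[0,0,0],"twist":[0,0,0]}])

```text
time_s: 3.9
position: [0.6737, -0.1191, 0.1388]
eef_rot: [-0.002, -0.002, -0.707, 0.707]
ft_force: [1.2, 0.0, 3.4]
width: 0.0006
```

Run:
```python
from h import *
goal([.67,-.1195,.125],Rj(-1))
snap('wrist','w4'); state()
c=bot.camera_info('wrist'); d=np.load('pics/w4.npy')
for u,v in[(317,268),(317,275),(300,285),(335,285),(340,300),(300,290),(296,300)]: print(u,v,np.round(pt(c,(u,v),float(d[v,u])),4))
```

```text
t 3.9 pos [ 0.6737 -0.1191  0.1388] F [1.18 0.02 3.44] w 0.0006
axes(cols x,y,z)
 [[-1.     0.006 -0.   ]
 [ 0.    -0.    -1.   ]
 [-0.006 -1.     0.   ]]
travel cm [0.37 1.38 0.04]
twist [-0.    -0.    -0.006]
{'time_s': 3.95, 'q': [-0.2539, 0.2264, 1.6185, 0.0011, 1.2913, 1.3169], 'position': [0.6737, -0.1191, 0.139], 'eef_rot': [-0.0019, -0.002, -0.707, 0.7072], 'ft_force': [1.1021, 0.0574, 3.5192], 'width': 0.0005}
317 268 [ 0.6794 -0.1204  0.1312]
317 275 [ 0.6865 -0.1202  0.1609]
300 285 [ 0.682  -0.1124  0.1617]
335 285 [ 0.6818 -0.1284  0.1614]
340 300 [ 0.675  -0.1307  0.1628]
300 290 [ 0.6851 -0.1129  0.1753]
296 300 [ 0.7509 -0.1187  0.3343]
```

View pics/w4.png

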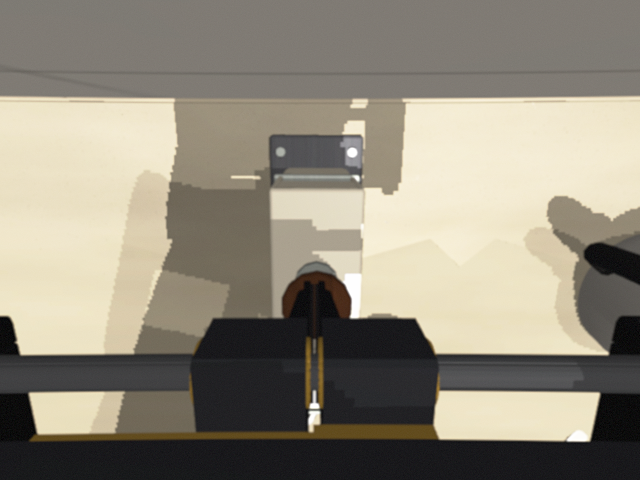

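Contact is made: about 3.5 N and the knob is roughly 6 mm down. I'll press the rest of the way.

Call:
servo_tool(targets=[{"fingers":0,"travel":[0.2,0.4,0],"twist":[0,0,0]},{"fingers":0,"travel":[0,0.5,0],"twist":[0,0,0]},{"fingers":0,"travel":[0,0.5,0],"twist":[0,0,0]},{"fingers":0,"travel":[0,0.2,0],"twist":[0,0,0]},{"fingers":0,"travel":[0,0,0],"twist":[0,0,0]}])

```text
time_s: 4.37
position: [0.6728, -0.1191, 0.1238]
eef_rot: [-0.003, -0.003, -0.707, 0.707]
ft_force: [3.1, 0.2, 6.3]
width: 0.0007
```

Call:
servo_tool(targets=[{"fingers":0,"travel":[0,0.2,0],"twist":[0,0,0]},{"fingers":0,"travel":[0,0.2,0],"twist":[0,0,0]},{"fingers":0,"travel":[0,0,0],"twist":[0,0,0]}])

```text
time_s: 4.62
position: [0.6728, -0.1191, 0.1203]
eef_rot: [-0.003, -0.003, -0.707, 0.707]
ft_force: [1.8, 0.7, 6.6]
width: 0.0003
```

Call:
servo_tool(targets=[{"fingers":0,"travel":[0,0.2,0],"twist":[0,0,0]},{"fingers":0,"travel":[0,0.1,0],"twist":[0,0,0]},{"fingers":0,"travel":[0,0,0],"twist":[0,0,0]}])

```text
time_s: 4.87
position: [0.6729, -0.1192, 0.1191]
eef_rot: [-0.003, -0.003, -0.707, 0.707]
ft_force: [-0.9, 0.7, 11.5]
width: 0.0009
```

The force jumped to 11.5 N and the motion stalled, so the plunger has bottomed. I'll check by depth and the scene view before releasing.

Run:
```python
from h import *
snap('wrist','w5'); state()
c=bot.camera_info('wrist'); d=np.load('pics/w5.npy')
for u,v in[(317,278),(317,282),(300,285),(335,285),(340,300)]: print(u,v,np.round(pt(c,(u,v),float(d[v,u])),4))
snap('scene','s5')
hsv=cv2.cvtColor(np.load(f'pics/s5_rgb.npy'),cv2.COLOR_RGB2HSV); m=((hsv[...,0]<15)&(hsv[...,1]>100)&(hsv[...,2]<140)); m[:195]=0;m[230:]=0;m[:,:265]=0;m[:,290:]=0
ys,xs=np.nonzero(m);print(len(xs),xs.mean(),ys.mean(),ys.min(),ys.max())
```

```text
{'time_s': 4.9167, 'q': [-0.2544, 0.2382, 1.6392, 0.0015, 1.2555, 1.3161], 'position': [0.6729, -0.1191, 0.1191], 'eef_rot': [-0.003, -0.0031, -0.7068, 0.7074], 'ft_force': [-0.3298, 0.0365, 11.0889], 'width': 0.0008}
317 278 [ 0.6845 -0.1202  0.1419]
317 282 [ 0.6826 -0.1202  0.1419]
300 285 [ 0.681  -0.1125  0.1416]
335 285 [ 0.6813 -0.1284  0.1422]
340 300 [ 0.6745 -0.1307  0.1437]
50 279.72 216.32 197 219
```

The knob top is at about 0.143 and sits 10 px lower in the scene view, which is the full 24 mm. Now I'll release.

Call:
servo_tool(targets=[{"fingers":0,"travel":[0,-1,0],"twist":[0,0,0]},{"fingers":0,"travel":[0,-1,0],"twist":[0,0,0]},{"fingers":0,"travel":[0,-1.5,0],"twist":[0,0,0]},{"fingers":0,"travel":[0,-2,0],"twist":[0,0,0]},{"fingers":0,"travel":[0,-2,0],"twist":[0,0,0]}])

```text
time_s: 5.38
position: [0.6693, -0.1187, 0.19]
eef_rot: [-0.0, -0.0, 0.707, -0.707]
ft_force: [0.2, -0.1, -0.1]
width: 0.0004
```

Call:
servo_tool(targets=[{"fingers":0,"travel":[1,-1,2.5],"twist":[0,0,0]},{"fingers":0,"travel":[2,0,3],"twist":[0,0,0]},{"fingers":0,"travel":[2,0,3],"twist":[0,0,0]},{"fingers":0,"travel":[2,0,0],"twist":[0,0,0]},{"fingers":0,"travel":[0,0,0],"twist":[0,0,0]}])

```text
time_s: 5.8
position: [0.5972, -0.2051, 0.1996]
eef_rot: [-0.001, 0.001, 0.707, -0.707]
ft_force: [-0.6, 0.3, -0.1]
width: 0.0004
```

Run:
```python
from h import *
goal([.56,-.17,.12],Rj(-1))
snap('wrist','w6');snap('top','t6');snap('scene','s6')
cv2.imwrite('pics/t6z.png',cv2.resize(cv2.imread('pics/t6.png')[125:285,235:385],None,fx=3.75,fy=3.75))
```

```text
t 5.8 pos [ 0.5972 -0.2051  0.1996] F [-0.63  0.28 -0.07] w 0.0004
axes(cols x,y,z)
 [[-1.    -0.    -0.003]
 [ 0.003  0.001 -1.   ]
 [ 0.    -1.    -0.001]]
travel cm [ 3.73  7.96 -3.49]
twist [ 0.001 -0.003  0.   ]
```

View pics/w6.png

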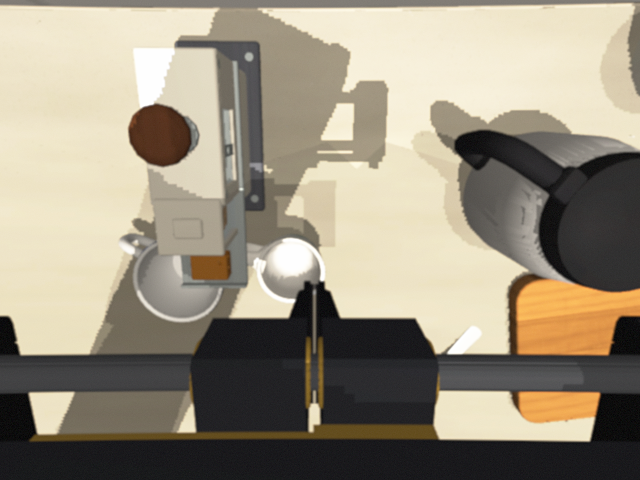

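View pics/t6z.png

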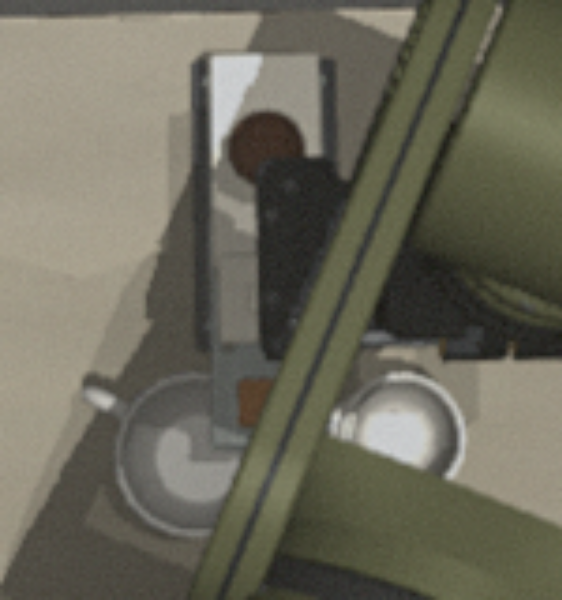

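View pics/s6.png

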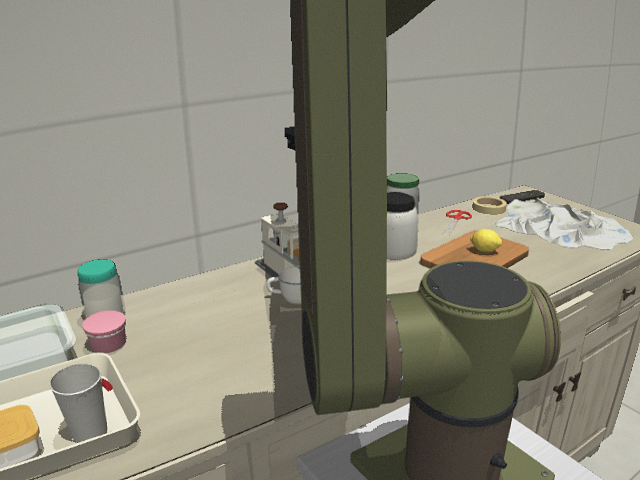

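The wrist view shows the lump on the lip at about (212,265), with the knob back up at (160,135). Next I'll measure the lump.

Run:
```python
from h import *
c=bot.camera_info('wrist'); d=np.load('pics/w6.npy'); rgb=np.load('pics/w6_rgb.npy'); hsv=cv2.cvtColor(rgb,cv2.COLOR_RGB2HSV)
m=((hsv[...,0]<22)&(hsv[...,1]>130)&(hsv[...,2]>60)).astype(np.uint8); m[:235]=0;m[295:]=0;m[:,:180]=0;m[:,250:]=0
ys,xs=np.nonzero(m); Q=np.array([pt(c,(u,v),float(d[v,u])) for u,v in zip(xs,ys)])
print(len(xs),xs.min(),xs.max(),ys.min(),ys.max()); T=Q[(Q[:,2]>.0815)&(Q[:,2]<.09)]
print(len(T),'zmed',np.median(T[:,2]),np.percentile(T,[3,97],axis=0))
u,v=160,125; print('knob',pt(c,(u,v),float(d[v,u])))
for u,v in((235,275),(238,255),(188,278),(210,282)): print('lip',np.round(pt(c,(u,v),float(d[v,u])),4))
goal([.56,-.17,.12],Rj(-1))
```

```text
895 191 229 251 278
841 zmed 0.08477226589796255 [[ 0.56000245 -0.13215369  0.08316799]
 [ 0.57860964 -0.1047896   0.08613262]]
knob [ 0.67911342 -0.12111458  0.16879282]
lip [ 0.5559 -0.1353  0.0676]
lip [ 0.5745 -0.1392  0.0693]
lip [ 0.5535 -0.095   0.0682]
lip [ 0.5505 -0.1141  0.0702]
t 5.95 pos [ 0.6006 -0.2036  0.2001] F [ 0.54 -0.04 -0.04] w 0.0006
axes(cols x,y,z)
 [[-1.     0.003 -0.   ]
 [ 0.     0.001 -1.   ]
 [-0.003 -1.    -0.001]]
travel cm [ 4.09  8.   -3.35]
twist [ 0.001 -0.    -0.003]
```

Run:
```python
from h import *
c=bot.camera_info('wrist'); d=np.load('pics/w6.npy'); o=bot.get_obs(); R=rot(o).as_matrix()
print('rel. TCP in world axes (mm) ')
for u,v in[(305,290),(320,290),(306,287),(322,287),(300,300),(325,305),(300,315),(330,316),(220,325),(300,325),(400,325),(220,350),(400,350),(220,365),(400,400),(300,420),(100,360),(500,360),(600,350),(320,445),(200,445)]:
    x=float(d[v,u]); print(u,v,round(x,3),np.round((pt(c,(u,v),x)-o['position'])*1000,0))
print('cam',(-np.array(c['R']).T@c['t']-o['position'])*1000)
```

```text
rel. TCP in world axes (mm) 
305 290 0.171 [12.  4. 36.]
320 290 0.172 [11. -2. 35.]
306 287 0.174 [12.  4. 33.]
322 287 0.174 [11. -3. 33.]
300 300 0.161 [11.  6. 46.]
325 305 0.158 [11. -4. 50.]
300 315 0.149 [11.  5. 59.]
330 316 0.148 [11. -6. 60.]
220 325 0.092 [ 35.  22. 112.]
300 325 0.092 [ 35.   3. 112.]
400 325 0.093 [ 34. -19. 111.]
220 350 0.083 [ 34.  19. 122.]
400 350 0.082 [ 34. -17. 122.]
220 365 0.078 [ 34.  18. 126.]
400 400 0.08 [ 26. -17. 127.]
300 420 0.083 [ 20.   3. 126.]
100 360 0.088 [ 29.  46. 117.]
500 360 0.088 [ 29. -40. 118.]
600 350 0.424 [-145. -295. -182.]
320 445 0.07 [ 25.  -1. 137.]
200 445 0.071 [ 24.  20. 136.]
cam [ 77.66251222   0.2104198  195.11296016]
```

Run:
```python
from h import *
im=cv2.imread('pics/s0.png')[50:215,520:640]; cv2.imwrite('pics/s0g.png',cv2.resize(im,None,fx=3.6,fy=3.6,interpolation=cv2.INTER_CUBIC))
c=bot.camera_info('scene');print(proj(c,[[.2539,-.5977,.1874]]))
```

```text
[[572.15550389 206.31808841]]
```

View pics/s0g.png

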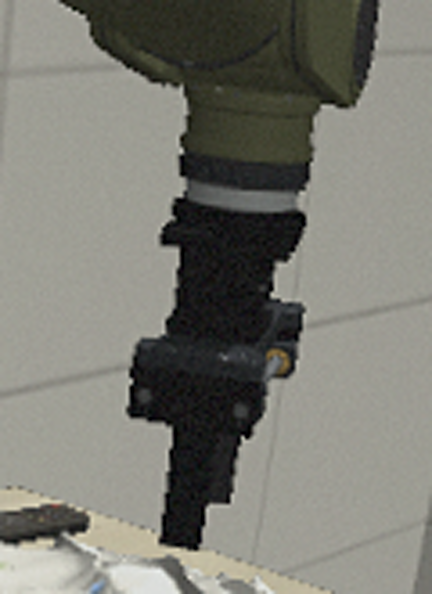

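Call:
servo_tool(targets=[{"fingers":0,"travel":[1.8,0,-1.9],"twist":[0,0,0]},{"fingers":0,"travel":[1.7,2,-2],"twist":[0,0,0]},{"fingers":0,"travel":[0,3,0],"twist":[0,0,0]},{"fingers":0,"travel":[0,3,0],"twist":[0,0,0]},{"fingers":0,"travel":[0,2,0],"twist":[0,0,0]}])

```text
time_s: 6.37
position: [0.5655, -0.1631, 0.0973]
eef_rot: [0.001, -0.0, 0.708, -0.707]
ft_force: [-0.1, 0.7, -0.8]
width: 0.0006
```

Call:
servo_tool(targets=[{"fingers":0,"travel":[0,1,0],"twist":[0,0,0]},{"fingers":0,"travel":[0,0,0],"twist":[0,0,0]},{"fingers":0,"travel":[0,0,0],"twist":[0,0,0]}])

```text
time_s: 6.62
position: [0.5669, -0.1646, 0.0903]
eef_rot: [0.002, 0.001, 0.707, -0.707]
ft_force: [0.8, 0.5, 0.2]
width: 0.0002
```

Run:
```python
from h import *
goal([.565,-.165,.052],Rj(-1))
snap('wrist','w7')
c=bot.camera_info('wrist'); d=np.load('pics/w7.npy')
cv2.imwrite('pics/w7z.png',cv2.resize(cv2.imread('pics/w7.png')[200:340,160:400],None,fx=3.3,fy=3.3))
print(proj(c,[[.565,-.165,.1]]))
```

```text
t 6.62 pos [ 0.5669 -0.1646  0.0903] F [0.79 0.46 0.16] w 0.0002
axes(cols x,y,z)
 [[-1.     0.004  0.001]
 [-0.001  0.    -1.   ]
 [-0.004 -1.    -0.   ]]
travel cm [0.2  3.83 0.05]
twist [ 0.     0.001 -0.004]
[[314.49028121 294.73906231]]
```

View pics/w7z.png

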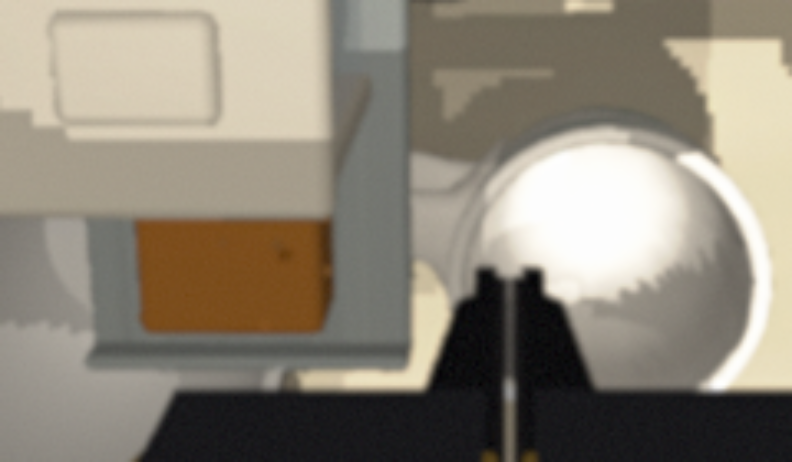

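Call:
servo_tool(targets=[{"fingers":0,"travel":[0.1,1.5,0],"twist":[0,0,0]},{"fingers":0,"travel":[0,1.2,0],"twist":[0,0,0]},{"fingers":0,"travel":[0,0.8,0],"twist":[0,0,0]},{"fingers":0,"travel":[0,0,0],"twist":[0,0,0]},{"fingers":0,"travel":[0,0,0],"twist":[0,0,0]}])

```text
time_s: 7.08
position: [0.5652, -0.1649, 0.0549]
eef_rot: [0.001, 0.001, 0.707, -0.707]
ft_force: [-0.8, 0.3, -0.2]
width: 0.0004
```

Run:
```python
from h import *
goal([.565,-.165,.052],Rj(-1))
snap('wrist','w8')
c=bot.camera_info('wrist'); d=np.load('pics/w8.npy')
cv2.imwrite('pics/w8z.png',cv2.resize(cv2.imread('pics/w8.png')[200:340,160:400],None,fx=3.3,fy=3.3))
```

```text
t 7.08 pos [ 0.5652 -0.1649  0.0549] F [-0.77  0.31 -0.17] w 0.0004
axes(cols x,y,z)
 [[-1.     0.003 -0.   ]
 [ 0.     0.    -1.   ]
 [-0.003 -1.    -0.   ]]
travel cm [0.02 0.29 0.01]
twist [ 0.    -0.    -0.003]
```

View pics/w8z.png

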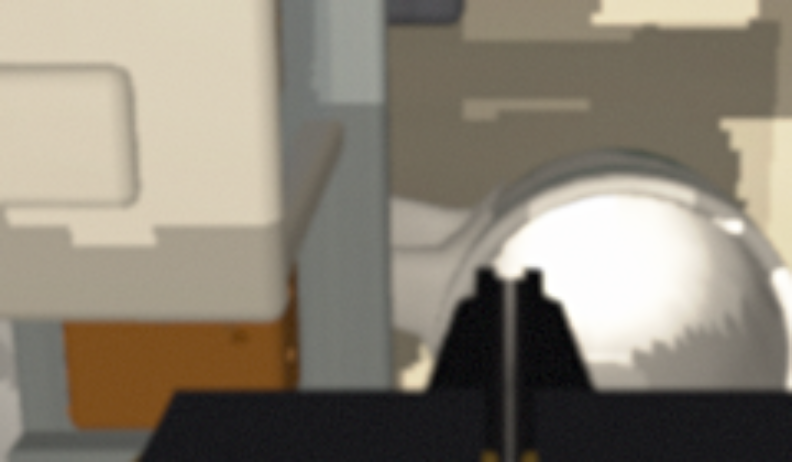

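Run:
```python
from h import *
c=bot.camera_info('wrist'); d=np.load('pics/w8.npy')
print(onplane(c,(263,238),.07), onplane(c,(248,290),.086),onplane(c,(248,329),.086))
for u,v in((307,283),(310,284),(322,284),(324,288),(330,300)): print(np.round(pt(c,(u,v),float(d[v,u])),4))
```

```text
[ 0.59404419 -0.14121898  0.07      ] [ 0.57482878 -0.13592438  0.086     ] [ 0.55598924 -0.1350981   0.086     ]
[ 0.5774 -0.1617  0.0843]
[ 0.5753 -0.163   0.0804]
[ 0.5772 -0.1683  0.085 ]
[ 0.577  -0.1691  0.0892]
[ 0.5772 -0.1711  0.1021]
```

Call:
servo_tool(targets=[{"fingers":0,"travel":[-0.4,0.1,0],"twist":[0,0,0]},{"fingers":0,"travel":[0,0,-0.7],"twist":[0,0,0]},{"fingers":0,"travel":[0,0,-0.7],"twist":[0,0,0]},{"fingers":0,"travel":[0,0,-0.6],"twist":[0,0,0]},{"fingers":0,"travel":[0,0,0],"twist":[0,0,0]}])

```text
time_s: 7.55
position: [0.5694, -0.1435, 0.0542]
eef_rot: [0.002, 0.001, 0.707, -0.707]
ft_force: [-0.5, -0.5, 0.5]
width: 0.0009
```

Call:
servo_tool(targets=[{"fingers":0,"travel":[0.1,0,-0.4],"twist":[0,0,0]},{"fingers":0,"travel":[0.1,0,-0.4],"twist":[0,0,0]},{"fingers":0,"travel":[0.1,0,-0.4],"twist":[0,0,0]},{"fingers":0,"travel":[0.1,0,-0.4],"twist":[0,0,0]},{"fingers":0,"travel":[0,0,0],"twist":[0,0,0]}])

```text
time_s: 7.97
position: [0.5651, -0.1281, 0.054]
eef_rot: [0.001, 0.001, 0.707, -0.707]
ft_force: [-0.4, 0.2, -0.5]
width: 0.0003
```

Run:
```python
from h import *
goal([.561,-.1,.054],Rj(-1))
snap('wrist','w9'); snap('top','t9')
cv2.imwrite('pics/w9z.png',cv2.resize(cv2.imread('pics/w9.png')[200:340,200:440],None,fx=3.3,fy=3.3))
cv2.imwrite('pics/t9z.png',cv2.resize(cv2.imread('pics/t9.png')[125:285,235:385],None,fx=3.75,fy=3.75))
```

```text
t 7.97 pos [ 0.5651 -0.1281  0.054 ] F [-0.44  0.16 -0.49] w 0.0003
axes(cols x,y,z)
 [[-1.     0.004  0.   ]
 [-0.     0.    -1.   ]
 [-0.004 -1.    -0.   ]]
travel cm [ 0.41  0.   -2.81]
twist [ 0.     0.    -0.004]
```

View pics/w9z.png

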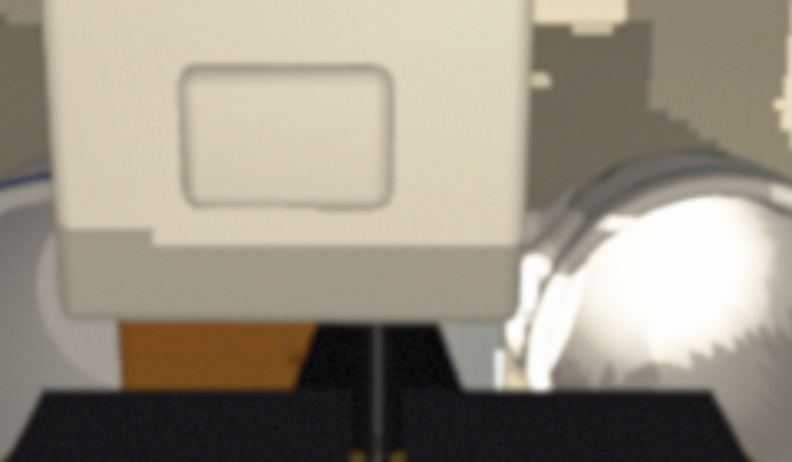

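View pics/t9z.png

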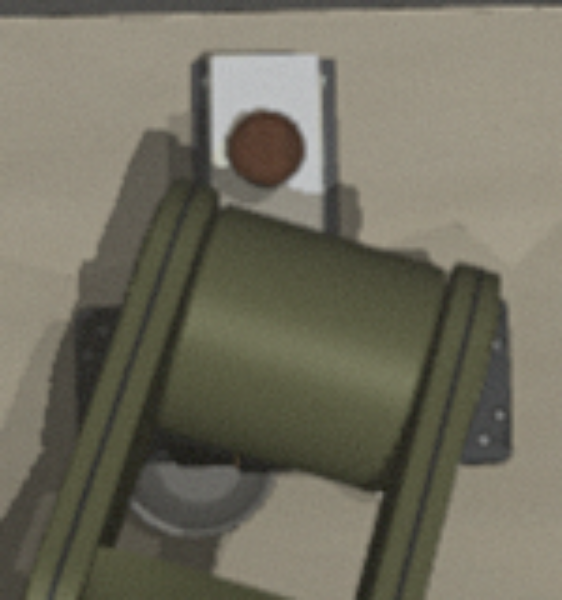

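In the wrist view the lump is between the finger and the lip's +y edge, with its leading face at about the edge (px 236 in the full frame). I'll continue the diagonal push.

Call:
servo_tool(targets=[{"fingers":0,"travel":[0.1,0,-0.4],"twist":[0,0,0]},{"fingers":0,"travel":[0.1,0,-0.4],"twist":[0,0,0]},{"fingers":0,"travel":[0.1,0,-0.4],"twist":[0,0,0]},{"fingers":0,"travel":[0.1,0,-0.4],"twist":[0,0,0]},{"fingers":0,"travel":[0,0,-0.4],"twist":[0,0,0]}])

```text
time_s: 8.48
position: [0.5612, -0.1085, 0.0541]
eef_rot: [0.001, 0.001, 0.707, -0.707]
ft_force: [-0.7, 0.1, 0.1]
width: 0.0009
```

Run:
```python
from h import *
goal([.561,-.1,.054],Rj(-1))
snap('wrist','w10'); snap('scene','s10')
cv2.imwrite('pics/s10z.png',cv2.resize(cv2.imread('pics/s10.png')[180:330,220:370],None,fx=3.75,fy=3.75))
```

```text
t 8.48 pos [ 0.5612 -0.1085  0.0541] F [-0.72  0.11  0.06] w 0.0009
axes(cols x,y,z)
 [[-1.     0.004 -0.   ]
 [ 0.     0.    -1.   ]
 [-0.004 -1.    -0.   ]]
travel cm [ 0.02  0.01 -0.85]
twist [ 0.    -0.    -0.004]
```

View pics/w10.png

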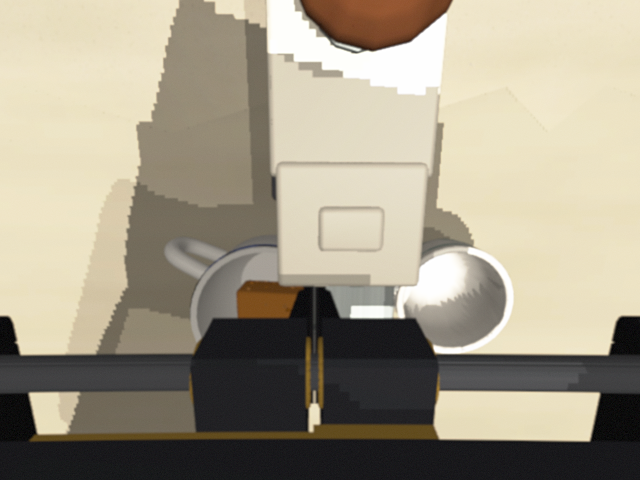

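View pics/s10z.png

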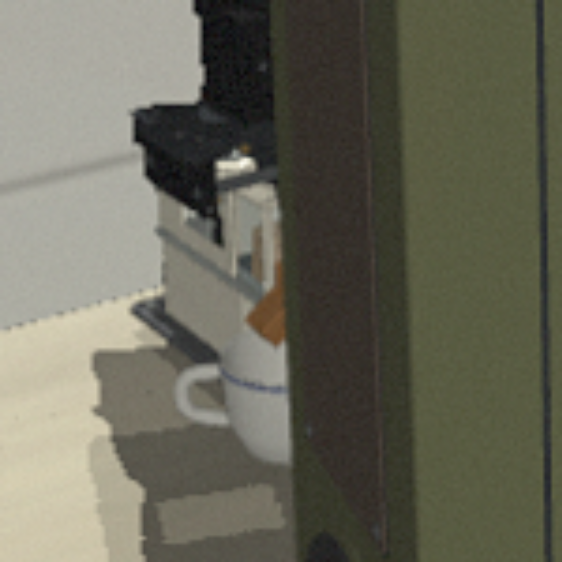

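The scene view shows the lump tipping over the edge into the cup at about (286,263). I'll nudge it a little further.

Call:
servo_tool(targets=[{"fingers":0,"travel":[0,0,0],"twist":[0,0,0]},{"fingers":0,"travel":[0,0,-0.4],"twist":[0,0,0]},{"fingers":0,"travel":[0,0,-0.4],"twist":[0,0,0]},{"fingers":0,"travel":[0,0,0],"twist":[0,0,0]},{"fingers":0,"travel":[0,0,0],"twist":[0,0,0]}])

```text
time_s: 9.0
position: [0.5614, -0.1007, 0.0541]
eef_rot: [0.001, 0.001, 0.707, -0.707]
ft_force: [0.7, 0.1, -0.2]
width: 0.0003
```

Run:
```python
from h import *
goal([.561,-.1,.054],Rj(-1))
snap('wrist','w11'); snap('scene','s11')
cv2.imwrite('pics/s11z.png',cv2.resize(cv2.imread('pics/s11.png')[180:330,220:370],None,fx=3.75,fy=3.75))
```

```text
t 9.0 pos [ 0.5614 -0.1007  0.0541] F [ 0.71  0.05 -0.21] w 0.0003
axes(cols x,y,z)
 [[-1.     0.004  0.   ]
 [-0.     0.    -1.   ]
 [-0.004 -1.     0.   ]]
travel cm [ 0.04  0.01 -0.07]
twist [ 0.     0.    -0.004]
```

View pics/w11.png

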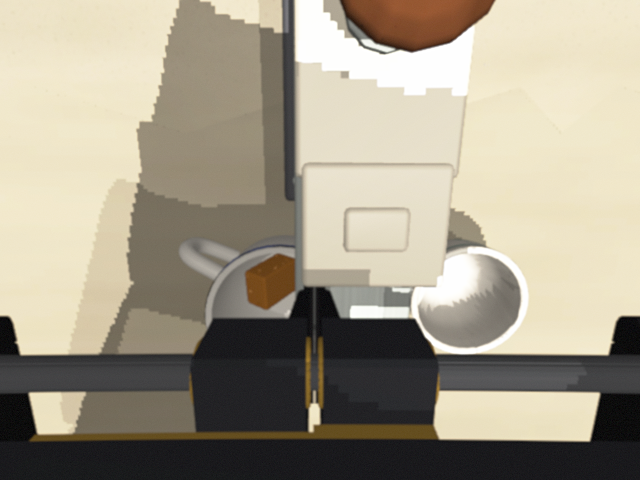

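View pics/s11z.png

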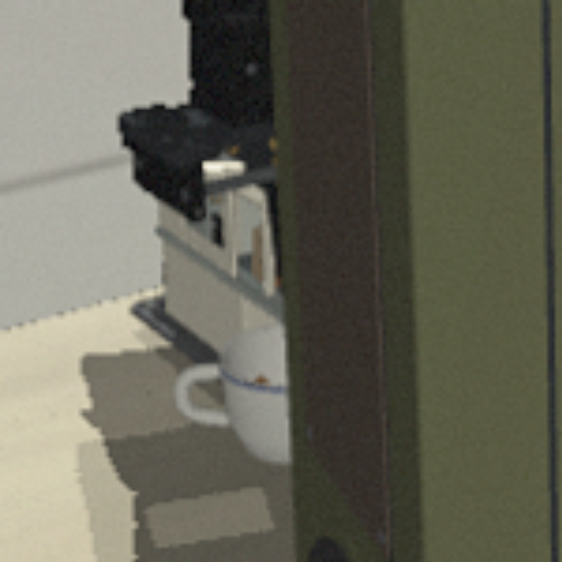

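The lump is now in the cup, at (272,280) in the wrist view. I'll raise the arm and move off so I can check.

Call:
servo_tool(targets=[{"fingers":0,"travel":[0,-1,0],"twist":[0,0,0]},{"fingers":0,"travel":[0,-2.5,0],"twist":[0,0,0]},{"fingers":0,"travel":[0,-3.5,0],"twist":[0,0,0]},{"fingers":0,"travel":[0,-3.5,0],"twist":[0,0,0]},{"fingers":0,"travel":[0,-2,0],"twist":[0,0,0]}])

```text
time_s: 9.52
position: [0.5627, -0.1015, 0.1847]
eef_rot: [-0.003, -0.004, -0.706, 0.708]
ft_force: [0.5, 0.7, 1.2]
width: 0.0003
```

Call:
servo_tool(targets=[{"fingers":0,"travel":[1,0,3.5],"twist":[0,0,0]},{"fingers":0,"travel":[1,0,3.5],"twist":[0,0,0]},{"fingers":0,"travel":[1,0,3.5],"twist":[0,0,0]},{"fingers":0,"travel":[1,0,3.5],"twist":[0,0,0]},{"fingers":0,"travel":[1,0,3.5],"twist":[0,0,0]}])

```text
time_s: 9.93
position: [0.5104, -0.2776, 0.1802]
eef_rot: [-0.002, -0.002, -0.707, 0.707]
ft_force: [0.3, 0.1, -0.3]
width: 0.0001
```

Call:
servo_tool(targets=[{"fingers":0,"travel":[1,0,3.5],"twist":[0,0,0]},{"fingers":0,"travel":[1,0,3.5],"twist":[0,0,0]},{"fingers":0,"travel":[0,0,0],"twist":[0,0,0]},{"fingers":0,"travel":[0,0,0],"twist":[0,0,0]}])

```text
time_s: 10.27
position: [0.4902, -0.3475, 0.1795]
eef_rot: [0.0, 0.003, 0.707, -0.707]
ft_force: [-0.2, 0.3, 0.0]
width: 0.0009
```

Run:
```python
from h import *
goal([.561,-.1,.054],Rj(-1))
snap('scene','s12');rgb,d=snap('top','t12'); c=bot.camera_info('top')
cv2.imwrite('pics/t12z.png',cv2.resize(cv2.imread('pics/t12.png')[125:285,235:385],None,fx=3.75,fy=3.75))
hsv=cv2.cvtColor(rgb,cv2.COLOR_RGB2HSV); m=((hsv[...,0]<22)&(hsv[...,1]>110)); m[:215]=0;m[280:]=0;m[:,:250]=0;m[:,330:]=0
ys,xs=np.nonzero(m); Q=np.array([pt(c,(u,v),float(d[v,u])) for u,v in zip(xs,ys)]); print(len(Q),Q.mean(0),Q.min(0),Q.max(0))
```

```text
t 10.27 pos [ 0.4902 -0.3475  0.1795] F [-0.19  0.34  0.01] w 0.0009
axes(cols x,y,z)
 [[-1.     0.004 -0.004]
 [ 0.004  0.    -1.   ]
 [-0.004 -1.    -0.   ]]
travel cm [ -6.93  12.58 -24.78]
twist [ 0.    -0.004 -0.004]
149 [ 0.55066379 -0.07352024  0.03311614] [ 0.53961009 -0.08686317  0.01385022] [ 0.56053007 -0.06099878  0.04385989]
```

View pics/t12z.png

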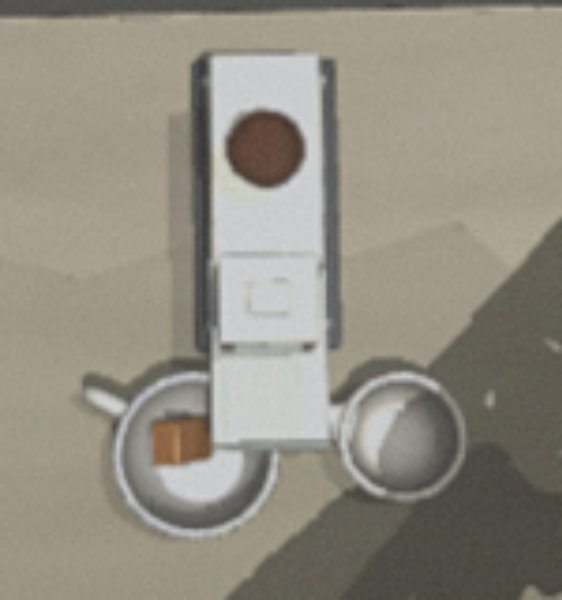

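View pics/s12.png

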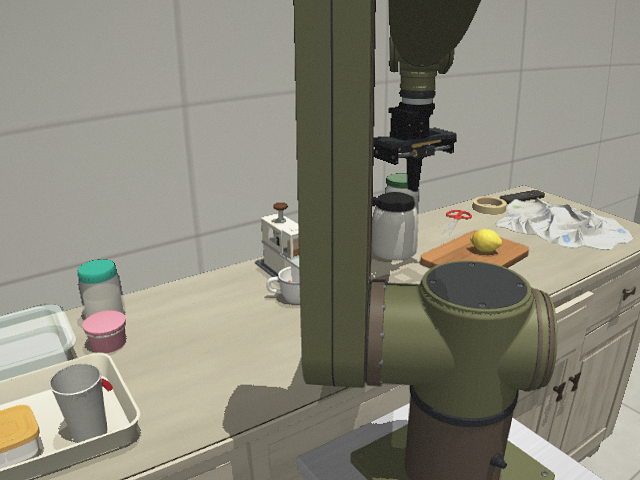

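The top view shows the lump inside the blue-rimmed cup at about (284,243). Its centre is about 12 mm from the cup axis and its highest point is at 0.044 m. Both cups look unmoved, the lip is empty, the knob is up and the arm touches nothing, so I'm handing in.

Run:
```python
from h import *
d=np.load('pics/t12.npy');c=bot.camera_info('top');print('knob z',pt(c,(305,164),float(d[164,305])))
print(bot.finish_job())
```

```text
knob z [ 0.67003311 -0.1177954   0.16886257]
the job is handed in; nothing more can be done
None
```

I pressed the dispenser knob fully down once and let it spring back. I then pushed the ejected lump sideways off the +y edge of the lip, and it dropped into the blue-rimmed cup. The job was handed in a little after 10 s on the robot's clock, and no verdict was reported.

**Last checks:**
- **Lump:** it lies in the blue-rimmed cup about 12 mm from the cup's axis, and its highest point is at 44 mm.
- **Plunger:** the knob top measured 168.9 mm, so it is back up.
- **Dispenser:** the lip was empty. I could not see the other two lumps directly under the cap in the last view, but no second lump had come out.
- **Cups and arm:** both cups stand where they were in the top view, and the arm is clear of everything.

**Disagreements:**
- **Fingertip height:** the real fingertips sit about 24 mm above the reported TCP. My first press therefore stopped just short of the knob. I corrected it using the wrist depth and the contact force, which rose from about 3.5 N on contact to about 11 N at the stop.
- **Knob position:** the top and wrist views differed by about 3 mm in the knob's y.

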